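# Refill the hardness-test kit tray

### The job

Refill the wooden kit tray so that everything lies flat and fully down in the pocket of its own shape: the steel bar, which somebody has left in the long pocket, belongs in the short pocket, the file belongs in the long pocket and the round steel block in the round one. Leave the oil bottle, the small lidded box and the loupe where they stand.

Things in the scene. Friction and masses are not known exactly. Their poses are not given: they have to be found in the camera images.
- tray: pale wooden kit tray, 228 x 118 mm and 21 mm high, fixed to the bench, left or right of the file. Origin: centre of its underside; x along its length (away from the robot at yaw 0), y to its left, z up. Three pockets 7 mm deep with small chamfers in its top: a long one along its right side, a short one at the far left, a round one at the near left
- long_pocket (a point): centre of the long pocket's floor, 14 mm above the bench and 7 mm below the tray's top; axes as the tray's; the pocket runs along x (197 x 29 mm)
- short_pocket (a point): centre of the short pocket's floor, 14 mm above the bench and 7 mm below the tray's top; axes as the tray's; the pocket runs along x (122 x 27 mm); 22 mm of wood part it from the round pocket
- round_pocket (a point): centre of the round pocket's floor, 14 mm above the bench and 7 mm below the tray's top; axes as the tray's; 70 mm across
- bar_mid (a point): centre of the plain steel bar (round with a flat), 115 mm long, 22 mm thick, about 0.3 kg; it lies along its own z axis. It starts lying somewhere along the long pocket, standing 15 mm above the tray's top
- file_mid (a point): middle of the file (186 mm long, about 90 g), 10 mm above what it lies on. Its y axis points from the tip of the blade (y = -93 mm) to the end of the beech handle. The handle (y = 7 to 92 mm) is round, 20 mm thick; the blade is 12 mm wide, thin and low. Centre of mass near y = +35 mm. It starts on the bench, handle towards the robot; it may lie in its pocket either way round
- block_mid (a point): centre of the round steel reference block (a disc standing flat, 64 mm across, 12.5 mm high, about 0.3 kg); z up. It starts on the bench near its front edge
- bottle: oil bottle, 39 mm across up to 76 mm high, then a thin spout up to 135 mm; stands loose on the bench beside the file's blade. Origin: centre of its underside. (Fixed and tall round the work: the hardness tester on the left, its side at y = 0.16 and its handwheel reaching to y = 0.11 beyond x = 0.63, and the computer tower on the right, its side at y = -0.42)
- bit_box: small yellow lidded box, 48 x 64 x 28 mm high, loose on the bench near its front edge. Origin: centre of its underside; its longer side is along y
- loupe: round black loupe, 40 mm across, 34 mm high, loose on the bench beside the file's handle. Origin: centre of its underside
There are look-alikes about, which are no part of the job. What is shaped like the part that bears block_mid but blue is not meant.

How it is judged:
At the end, for the whole second after the job is handed in: bar in the short pocket (centre within 6 mm along and 5 mm across, down on the floor within 2.5 mm), file in the long pocket either way round (within 9 mm, down within 3 mm), block flat in the round pocket (within 5 mm, down within 2 mm), all released and at rest (x of bar_mid in the frame of short_pocket between -0.006 and 0.006 m and y of bar_mid in the frame of short_pocket between -0.005 and 0.005 m and z of bar_mid in the frame of short_pocket between 0.008 and 0.0135 m and angle between the z axis of bar_mid and the x axis of tray, either way round below 0.08 rad and x of file_mid in the frame of long_pocket between -0.009 and 0.009 m and y of file_mid in the frame of long_pocket between -0.009 and 0.009 m and z of file_mid in the frame of long_pocket between 0.006 and 0.0135 m and angle between the y axis of file_mid and the x axis of tray, either way round below 0.1 rad and horizontal distance between block_mid and round_pocket below 0.005 m and z of block_mid in the frame of round_pocket between 0.003 and 0.0085 m and angle between block_mid's own z axis and vertical below 0.05 rad and linear speed of each of bar, file, block below 0.02 m/s); the robot touches nothing.
It fails at once if the oil bottle is shoved more than 30 mm or knocked over (distance of bottle from where it was at the start of the episode above 0.03 m or angle between bottle's own z axis and vertical above 0.5 rad).
It fails at once if the lidded box is shoved more than 30 mm or knocked over (distance of bit_box from where it was at the start of the episode above 0.03 m or angle between bit_box's own z axis and vertical above 0.5 rad).
It fails at once if the loupe is shoved more than 30 mm or knocked over (distance of loupe from where it was at the start of the episode above 0.03 m or angle between loupe's own z axis and vertical above 0.5 rad).
It also fails if it takes over 69 s, if anything falls off the work surface, if the arm or the gripper's body presses on something with over 40 N, if the wrist force passes 120 N, or if a joint passes its speed limit or range.

### The arm

A 7-joint arm with a two-finger parallel gripper is mounted at the origin on a cart in front of the work surface, level with it; the furniture and walls round the work are solid. World frame = base frame: x ahead of the robot, y to its left, z up, the work surface at z = 0. Lengths are in m, angles in rad, forces in N, time in s.
With the tool pointing down it reaches from about 0.4 to 0.875 m from the base axis. Payload 19.3 kg.
Tool frame: the origin (TCP) lies at the very end of the fingers, on their centre line; the grasp point (between the pads) lies 19 mm behind it; z points along the fingers, y is the line along which they close (so a half turn about z gives the same grasp; the last joint's range is limited). The gripper opens to 85 mm and grips with 20 to 120 N. Pads are 22 mm wide; open, the fingers measure 114 mm over their backs; the gripper's body (76 mm by 85 mm) begins 54 mm behind the grasp point. The pads swing forward as they close: fully open they stand 13 mm farther back than shut.
Start: joints at [-1.415, 0.521, -0.036, 1.599, 0.021, 1.021, -0.113], TCP at [0.14, 0.609, 0.231] pointing down, gripper open.
Joint ranges: [-2.91, 2.91], [-0.3, 2.13], [-1.5, 1.42], [0.17, 2.43], [-1.26, 4.41], [0.16, 1.93], [-2.52, 2.52]. Speed limits (rad/s): [1.89, 1.89, 2.39, 2.39, 3.01, 3.01, 3.01].

### API

Orientations are given as [roll, pitch, yaw] about the fixed x, y, z axes, in that order (R = Rz(yaw) Ry(pitch) Rx(roll)).
In Python, from workcell import bot gives the robot as it stands. The module is installed in compiled form; this text tells all that it offers.
- The arm moves only by the tool apply_moves, never from a script. Its arguments are lists of equal length, an entry for each row: "claw": the finger opening in m, from 0 to 0.0854; "xyz": the shift along the tool's x, y, z in m, a list of three; "twist": the turn, a rotation vector about the tool's x, y, z in rad, a list of three. A call has 1 to 20 rows; each row shifts and turns the commanded pose from where the row before left it, along the tool's axes as they then stand; what a row does not reach is not made up. A row lasts 1/10 s, in which the tool goes at most 50 mm and 8.59 degrees, less where a joint would pass 70% of its speed; a pose out of reach is approached as far as the arm can. A call with a gripper value outside its range is refused whole. The fingers move at their own pace and stop on an object; "force" is the grip in N (left out, the last holds). Time passes only in rows, so rows that do not move let the fingers close. It gives the time, the measured TCP pose, the force, the opening and the grip force at its end, in the units of the state.
- bot.observe(): the state, without advancing time (a new reading comes with each control period).
- bot.grab_frame(name): name is "scene" or "top" or "wrist"; returns a dict with "img" (384x512x3 uint8, red, green, blue), "vfov" (degrees; the focal length in pixels is half the picture's height over the tangent of half this angle, whatever the lens; pixels are square), "cx", "cy" (the principal point, pixels), "view" (4x4, takes a point from world to camera coordinates). Camera axes: x right, y up, looking along -z (the intrinsics and any distortion apply to the point x, -y, -z); pixel columns grow to the right and rows downward; lengths in m; the calibration is good to about 2 mm. A picture is of the moment at which its call begins. There is no depth.
- bot.job_done(): hands the job in; it is judged then, once.
Trained networks look in the newest picture that a camera, given by its name, has taken for a name from the list of things; names that differ only in an ending like _2 or _b are one class to them, and where a whole thing is asked for, a point or a joint stands for the part that bears it (a point fixed in the world has none). Each returns a list of dicts, best first, with "score" (0 to 1); they miss things now and then, are a little off and sometimes report something else, mostly with a low value. They report only what shows in the picture. A call takes as long as a camera call. They do not tell look-alikes from the thing itself.
- bot.find_in(camera, query): "position" ([x, y, z] in m, in world coordinates, good to about 4 mm: the middle of the surface that is visible of it).
The state is a dict: "clock": time; "qpos": joint angles; "qd": joint speeds; "joint_efforts": joint torques, N m; "position": TCP position; "tool_rot": TCP orientation; "force": force on the tool from outside, world axes, zero at the start; "moment": the same for the moment, N m; "grip_width": finger opening in m; "finger_force": force on a finger pad.
Only numpy, scipy, OpenCV 4.12 (cv2) and the standard library are available. Lean on these libraries where they do the work, as an engineer would, in place of code of your own. Each camera call takes 0.05 s, during which the arm holds its last target. There are 200 camera calls.

## Working session

There is one attempt and no reset: what is moved stays moved. The work goes in short steps, Python scripts to look and compute and a tool call to move; the robot and the scene stay as the last step left them, time stands still between calls to the robot, and variables do not carry over. Pictures are saved under pics/ and viewed, at most 10 in all, crops included, and the job is handed in when it is done.

Besides the shell and the picture viewer there is one more tool, called after ">>>" as name(argument=value, ...), one argument or row to a line, values as JSON. apply_moves: Moves the arm, as the interface text tells. Its arguments: {"type":"object","properties":{"claw":{"type":"array"},"xyz":{"type":"array"},"twist":{"type":"array"},"force":{"type":"number"}},"required":["claw","xyz","twist"]}

```bash
mkdir -p pics; cat > h.py <<'E'
import numpy as np, cv2
from workcell import bot
def ray(f,u,v):
    F=f["img"].shape[0]/2/np.tan(np.radians(f["vfov"])/2)
    d=np.array([(u-f["cx"])/F,-(v-f["cy"])/F,-1]); V=np.array(f["view"])
    R=V[:3,:3]; return -R.T@V[:3,3], R.T@d
def onz(f,u,v,z):
    c,d=ray(f,u,v); return c+d*(z-c[2])/d[2]
def pix(f,p):
    F=f["img"].shape[0]/2/np.tan(np.radians(f["vfov"])/2)
    V=np.array(f["view"]); q=V[:3,:3]@np.array(p)+V[:3,3]
    return f["cx"]-F*q[0]/q[2], f["cy"]+F*q[1]/q[2]
def save(f,name,crop=None,s=1):
    im=f["img"][:,:,::-1]
    if crop: a,b,c,d=crop; im=im[b:d,a:c]
    cv2.imwrite("pics/"+name,cv2.resize(im,None,fx=s,fy=s,interpolation=cv2.INTER_CUBIC))
E
python3 - <<'E'
from h import *
np.set_printoptions(precision=4,suppress=True)
print({k:np.round(v,4) for k,v in bot.observe().items()})
for c in ["top","scene"]:
    f=bot.grab_frame(c); save(f,c+"0.png",None,1.5); np.save(c+"0.npy",f,allow_pickle=True)
    print(c,[k for k in f],f["vfov"],f["cx"],f["cy"])
    for q in ["tray","bar_mid","file_mid","block_mid","bottle","bit_box","loupe"]:
        for r in bot.find_in(c,q)[:3]: print(c,q,round(r["score"],2),np.round(r["position"],4),np.round(pix(f,r["position"])))
E
```

```text
{'clock': np.float64(0.0), 'qpos': array([-1.4152,  0.522 , -0.0363,  1.6   ,  0.0212,  1.0211, -0.1128]), 'qd': array([-0.0003, -0.0004, -0.0005,  0.0006,  0.0004, -0.0002,  0.0016]), 'joint_efforts': array([  0.0013, -92.7118,   1.9801, -36.9937,   0.0179,   0.008 ,
         0.    ]), 'position': array([0.1399, 0.6088, 0.2308]), 'tool_rot': array([-3.1405,  0.0001,  2.9158]), 'force': array([-0.6161,  0.023 ,  0.0257]), 'moment': array([ 0.0772, -0.0402, -0.0187]), 'finger_force': np.float64(0.0), 'grip_width': np.float64(0.0854)}
top ['img', 'vfov', 'cx', 'cy', 'view'] 43.825322531184064 249.05779951023945 192.67040241670375
top tray 0.55 [ 0.5929 -0.2428  0.0178] [302. 171.]
top bar_mid 0.65 [ 0.5685 -0.2821  0.035 ] [322. 182.]
top file_mid 0.85 [ 0.5762 -0.0294  0.0104] [200. 181.]
top block_mid 0.91 [0.5399 0.0691 0.0177] [152. 199.]
top block_mid 0.83 [ 0.4184 -0.2054  0.0129] [286. 256.]
top block_mid 0.66 [ 0.4426 -0.0917  0.0127] [230. 245.]
top bottle 0.86 [0.6527 0.041  0.0678] [162. 140.]
top bottle 0.46 [ 0.4193 -0.2073  0.0139] [287. 255.]
top bit_box 0.63 [0.4224 0.0032 0.0304] [183. 256.]
top bit_box 0.38 [ 0.5964 -0.2456  0.0186] [303. 170.]
top loupe 0.81 [ 0.5915 -0.1002  0.0324] [233. 172.]
scene ['img', 'vfov', 'cx', 'cy', 'view'] 42.230643869274346 254.37966958206806 182.129460532804
scene tray 0.88 [ 0.5474 -0.2308  0.0165] [293. 220.]
scene bar_mid 0.61 [ 0.5562 -0.2854  0.0324] [322. 226.]
scene file_mid 0.68 [ 0.5595 -0.039   0.0121] [225. 172.]
scene file_mid 0.3 [ 0.5467 -0.2327  0.0188] [293. 219.]
scene file_mid 0.28 [ 0.412  -0.0068  0.0268] [147. 186.]
scene block_mid 0.97 [0.5354 0.0589 0.0151] [184. 155.]
scene block_mid 0.84 [ 0.4402 -0.1026  0.0172] [193. 209.]
scene block_mid 0.65 [ 0.4121 -0.2104  0.0098] [220. 252.]
scene bottle 0.69 [0.6484 0.0389 0.0473] [235. 128.]
scene bit_box 0.9 [ 0.4108 -0.0094  0.0278] [148. 186.]
scene loupe 0.56 [ 0.5826 -0.1027  0.0285] [257. 174.]
```

View pics/top0.png

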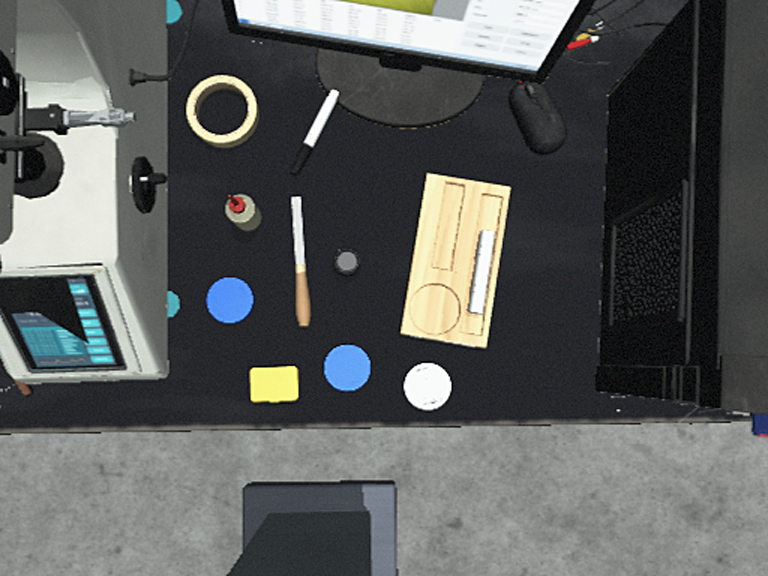

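View pics/scene0.png

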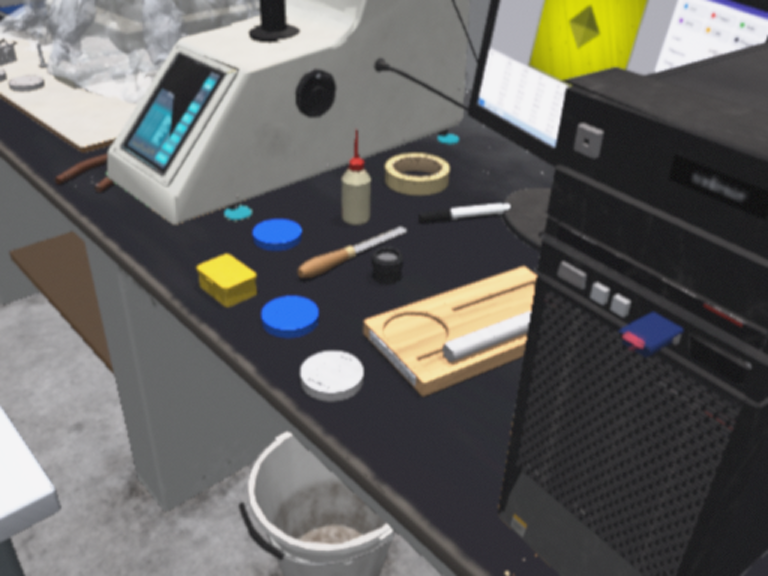

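The pictures (×1.5) show three discs: silver at (427,386), blue at (230,300) and blue at (347,368). The silver one is the steel block. The bar is at (482,272) in the tray's right pocket, and the file is at (300,260) with its handle near the robot. Next I measure by segmentation and check with one crop.

```bash
cat > m.py <<'E'
from h import *
np.set_printoptions(precision=4,suppress=True)
f=np.load("top0.npy",allow_pickle=True).item()
im=f["img"]; hsv=cv2.cvtColor(im,cv2.COLOR_RGB2HSV); vis=im.copy()
def comp(m,seed,r=6):
    n,l,s,c=cv2.connectedComponentsWithStats(m.astype(np.uint8),connectivity=4)
    w=l[seed[1]-r:seed[1]+r+1,seed[0]-r:seed[0]+r+1].ravel(); w=w[w>0]
    return (l==np.bincount(w).argmax()).astype(np.uint8)
def wpts(m,z):
    c=max(cv2.findContours(m,0,cv2.CHAIN_APPROX_NONE)[0],key=len)[:,0]
    return np.array([onz(f,u,v,z)[:2] for u,v in c]).astype(np.float32)
H,S,V=[hsv[...,i].astype(int) for i in range(3)]
roi=np.zeros_like(V); roi[105:240,262:345]=1
t=(H>8)&(H<28)&(S>40)&(V>110)&(roi>0)
tm=comp(t,(278,190))
(c,sz,a)=cv2.minAreaRect(wpts(tm,.021)); print("tray",c,sz,a)
print("cam",ray(f,0,0)[0])
# bar: grey bright inside tray
b=(S<40)&(V>120)&(roi>0); b=comp(b,(322,181)); (c,sz,a)=cv2.minAreaRect(wpts(b,.034)); print("bar",c,sz,a)
d=(S<40)&(V>110); d=comp(d,(285,257)); print("disc",cv2.minEnclosingCircle(wpts(d,.0125)),cv2.minAreaRect(wpts(d,.0125)),wpts(d,.0125).mean(0))
h=(H>3)&(H<22)&(S>60)&(V>60); h=comp(h,(201,200)); print("handle",cv2.minAreaRect(wpts(h,.01)))
bl=(S<60)&(V>110); bl=comp(bl,(198,155)); print("blade",cv2.minAreaRect(wpts(bl,.005)))
for m,col in((tm,(255,0,0)),(b,(0,0,255)),(d,(0,255,0)),(h,(0,255,255)),(bl,(255,0,255))):
    cv2.drawContours(vis,cv2.findContours(m,0,cv2.CHAIN_APPROX_NONE)[0],-1,col,1)
A=cv2.resize(im[105:285,180:350],None,fx=2.3,fy=3,interpolation=cv2.INTER_CUBIC);B=cv2.resize(vis[105:285,180:350],None,fx=2.3,fy=3,interpolation=0)
cv2.imwrite("pics/m.png",np.hstack([A,B])[:,:,::-1])
# pocket outlines on dark wood: print later
E
python3 m.py
```

```text
tray (0.5898089408874512, -0.2460256814956665) (0.11990188807249069, 0.23000013828277588) 79.42340850830078
cam [ 0.4506 -0.1251  1.0044]
bar (0.5710981488227844, -0.27964460849761963) (0.019983336329460144, 0.11541258543729782) 79.60729217529297
disc ((0.41592100262641907, -0.2028675526380539), 0.03273111581802368) ((0.4158293902873993, -0.20330800116062164), (0.06368214637041092, 0.06268839538097382), 43.994285583496094) [ 0.4158 -0.2031]
handle ((0.5390652418136597, -0.03163165971636772), (0.07584334164857864, 0.020766129717230797), 3.9759469032287598)
blade ((0.6326751708984375, -0.025820061564445496), (0.10612446069717407, 0.013949403539299965), 3.413037061691284)
```

View pics/m.png

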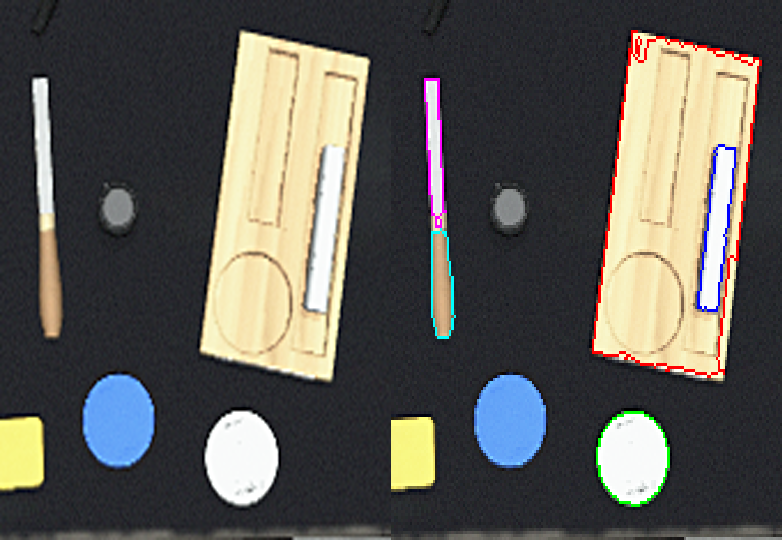

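```bash
cat >> h.py <<'E'
def rows(psi,wps,step=.04):
    c,s=np.cos(psi),np.sin(psi); p=np.array(wps[0],float)
    for q in wps[1:]:
        d=np.array(q)-p; n=max(1,int(np.ceil(np.linalg.norm(d)/step-.01))); d=d/n
        t=[c*d[0]+s*d[1],s*d[0]-c*d[1],-d[2]]; print(n,"x",np.round(t,4).tolist()); p=np.array(q,float)
E
python3 -c "
from h import *
rows(2.957,[(.14,.609,.231),(.18,.42,.25),(.34,.27,.25),(.43,.05,.25),(.57,-.24,.25)])"
```

```text
5 x [-0.0148, -0.0357, -0.0038]
6 x [-0.0308, -0.0197, -0.0]
6 x [-0.0215, -0.0333, -0.0]
9 x [-0.0212, -0.0288, -0.0]
```

>>> apply_moves(
  claw=[0.085,0.085,0.085,0.085,0.085,0.085,0.085,0.085,0.085,0.085,0.085,0.085,0.085,0.085,0.085,0.085,0.085],
  xyz=[
    [-0.015,-0.036,-0.004],
    [-0.015,-0.036,-0.004],
    [-0.015,-0.036,-0.004],
    [-0.015,-0.036,-0.004],
    [-0.015,-0.036,-0.004],
    [-0.031,-0.02,0],
    [-0.031,-0.02,0],
    [-0.031,-0.02,0],
    [-0.031,-0.02,0],
    [-0.031,-0.02,0],
    [-0.031,-0.02,0],
    [-0.021,-0.033,0],
    [-0.021,-0.033,0],
    [-0.021,-0.033,0],
    [-0.021,-0.033,0],
    [-0.021,-0.033,0],
    [-0.021,-0.033,0],
  ],
  twist=[
    [0,0,-0.041],
    [0,0,0],
    [0,0,0],
    [0,0,0],
    [0,0,0],
    [0,0,0],
    [0,0,0],
    [0,0,0],
    [0,0,0],
    [0,0,0],
    [0,0,0],
    [0,0,0],
    [0,0,0],
    [0,0,0],
    [0,0,0],
    [0,0,0],
    [0,0,0],
  ],
)

```text
clock: 2.5
position: [0.4277, 0.0467, 0.2516]
tool_rot: [3.141, 0.001, 2.957]
force: [0.8, 1.2, 0.2]
grip_width: 0.0849
finger_force: 0.0
```

>>> apply_moves(
  claw=[0.085,0.085,0.085,0.085,0.085,0.085,0.085,0.085,0.085,0.085,0.085],
  xyz=[
    [-0.021,-0.029,0],
    [-0.021,-0.029,0],
    [-0.021,-0.029,0],
    [-0.021,-0.029,0],
    [-0.021,-0.029,0],
    [-0.021,-0.029,0],
    [-0.021,-0.029,0],
    [-0.021,-0.029,0],
    [-0.021,-0.029,0],
    [0,0,0],
    [0,0,0],
  ],
  twist=[
    [0,0,0],
    [0,0,0],
    [0,0,0],
    [0,0,0],
    [0,0,0],
    [0,0,0],
    [0,0,0],
    [0,0,0],
    [0,0,0],
    [0,0,0],
    [0,0,0],
  ],
)

```text
clock: 3.6
position: [0.5648, -0.2437, 0.2509]
tool_rot: [-3.141, -0.001, 2.956]
force: [-1.0, -0.1, 0.2]
grip_width: 0.085
finger_force: 0.0
```

```bash
python3 - <<'E'
from h import *
np.set_printoptions(precision=4,suppress=True)
f=bot.grab_frame("wrist"); np.save("w1.npy",f,allow_pickle=True)
o=bot.observe(); print(o["clock"],o["position"],o["tool_rot"],o["qpos"])
c,_=ray(f,0,0); print("cam",c,f["vfov"],f["cx"],f["cy"]); 
for u,v in((0,0),(511,0),(0,383),(511,383)): print(onz(f,u,v,.021))
# rectified ortho view at z=.021, 3px/mm? tray 260x150 mm, 2.5px/mm
c0=np.array([.59,-.246]); ya=-.185; R=np.array([[np.cos(ya),-np.sin(ya)],[np.sin(ya),np.cos(ya)]])
k=2.5; W,Hh=650,400
loc=np.array([[-.13,.08],[.13,.08],[.13,-.08],[-.13,-.08]]); dst=np.float32([[0,0],[W,0],[W,Hh],[0,Hh]])
for nm,g in(("w",f),("t",np.load("top0.npy",allow_pickle=True).item())):
    src=np.float32([pix(g,[*(c0+R@l),.021]) for l in loc])
    o=cv2.warpPerspective(g["img"],cv2.getPerspectiveTransform(src,dst),(W,Hh),flags=cv2.INTER_CUBIC)
    cv2.imwrite(f"pics/rect_{nm}.png",o[:,:,::-1])
E
```

```text
3.65 [ 0.5649 -0.2427  0.2511] [ 3.1413 -0.0005  2.9568] [ 0.0441  0.5147  0.3944  1.6216 -0.2201  1.05    1.8887]
cam [ 0.4941 -0.2309  0.3934] 64.70154193712989 253.298380607453 194.27579773431086
[ 0.3356 -0.4793  0.021 ]
[0.4377 0.0622 0.021 ]
[ 0.8295 -0.6974  0.021 ]
[0.9769 0.0876 0.021 ]
```

View pics/rect_w.png

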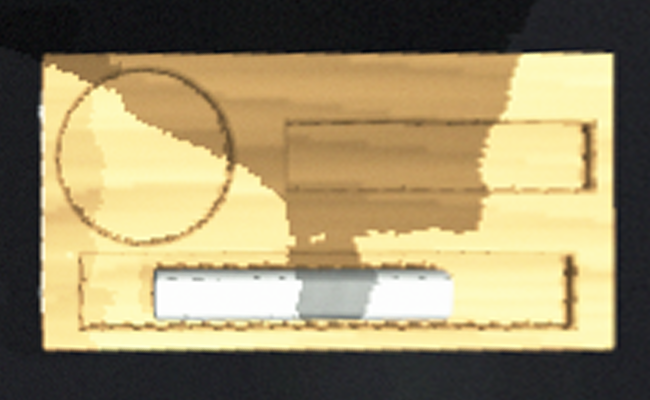

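The rectified view (2.5 px/mm) gives these tray features:

| Feature | Pixels | Local position (mm) |
|---|---|---|
| Tray | u 42–614, v 53–350 | reference |
| Round pocket | centred (145,155) | (-73,+18.4) |
| Short pocket | centred (441,155) | (+45,+18.4) |
| Long pocket | centred (327,290) | (0,-35.4) |

All of these match the given sizes. The bar is at local (-13.7,-35.4).

>>> apply_moves(
  claw=[0.045,0.045,0.045,0.045,0.045,0.045,0.045,0.045,0.045,0.045],
  xyz=[
    [-0.013,-0.0345,0],
    [0,0,0.045],
    [0,0,0.045],
    [0,0,0.045],
    [0,0,0.045],
    [0,0,0.02],
    [0,0,0.018],
    [0,0,0.01],
    [0,0,0],
    [0,0,0],
  ],
  twist=[
    [0,0,0],
    [0,0,0],
    [0,0,0],
    [0,0,0],
    [0,0,0],
    [0,0,0],
    [0,0,0],
    [0,0,0],
    [0,0,0],
    [0,0,0],
  ],
  force=60,
)

```text
clock: 4.65
position: [0.5719, -0.2792, 0.0242]
tool_rot: [-3.141, 0.001, 2.957]
force: [-0.0, 0.1, 0.5]
grip_width: 0.0451
finger_force: 0.0
```

>>> apply_moves(
  claw=[0.045,0.0,0.0,0.0,0.0,0.0,0.0],
  xyz=[
    [0,0,0.0025],
    [0,0,0],
    [0,0,0],
    [0,0,0],
    [0,0,0],
    [0,0,0],
    [0,0,0],
  ],
  twist=[
    [0,0,0],
    [0,0,0],
    [0,0,0],
    [0,0,0],
    [0,0,0],
    [0,0,0],
    [0,0,0],
  ],
  force=60,
)

```text
clock: 5.35
position: [0.5718, -0.2794, 0.0216]
tool_rot: [3.141, 0.001, 2.957]
force: [-2.0, 2.5, 9.2]
grip_width: 0.0196
finger_force: 58.4
```

```bash
cat > rect.py <<'E'
from h import *
np.set_printoptions(precision=4,suppress=True)
T=np.array([.5911,-.2468]); ya=-.185; R=np.array([[np.cos(ya),-np.sin(ya)],[np.sin(ya),np.cos(ya)]])
def loc(p): return R.T@(np.array(p[:2])-T)
def rect(f,z=.021,k=2.5,x0=-.13,x1=.13,y0=-.08,y1=.08):
    W,H=int((x1-x0)*1000*k),int((y1-y0)*1000*k)
    L=[[x0,y1],[x1,y1],[x1,y0],[x0,y0]]; dst=np.float32([[0,0],[W,0],[W,H],[0,H]])
    src=np.float32([pix(f,[*(T+R@np.array(l)),z]) for l in L])
    return cv2.warpPerspective(f["img"],cv2.getPerspectiveTransform(src,dst),(W,H),flags=cv2.INTER_CUBIC)[:,:,::-1]
E
python3 -c "
from rect import *
o=bot.observe(); print(o['clock'],o['position'],loc(o['position']),o['grip_width'],o['force'])"
```

```text
5.35 [ 0.5718 -0.2794  0.0216] [-0.013  -0.0356] 0.019633274860326358 [-1.9667  2.4964  9.1769]
```

>>> apply_moves(
  claw=[0.0,0.0,0.0,0.0,0.0],
  xyz=[
    [0,0,-0.005],
    [0,0,-0.01],
    [0,0,-0.02],
    [0,0,0],
    [0,0,0],
  ],
  twist=[
    [0,0,0],
    [0,0,0],
    [0,0,0],
    [0,0,0],
    [0,0,0],
  ],
)

```text
clock: 5.85
position: [0.5717, -0.2794, 0.0562]
tool_rot: [-3.142, 0.001, 2.957]
force: [-0.6, 0.1, -3.3]
grip_width: 0.0198
finger_force: 59.1
```

```bash
python3 - <<'E'
from rect import *
f=bot.grab_frame("wrist"); save(f,"w2.png",None,1.2); np.save("w2.npy",f,allow_pickle=True)
g=bot.grab_frame("scene"); save(g,"s2.png",(230,120,400,290),3)
o=bot.observe(); print(o['clock'],o['position'],loc(o['position']),o['grip_width'],o['force'])
E
```

```text
5.95 [ 0.5712 -0.2792  0.0552] [-0.0136 -0.0355] 0.019389126781234143 [-0.8924 -0.179  -3.0374]
```

View pics/w2.png

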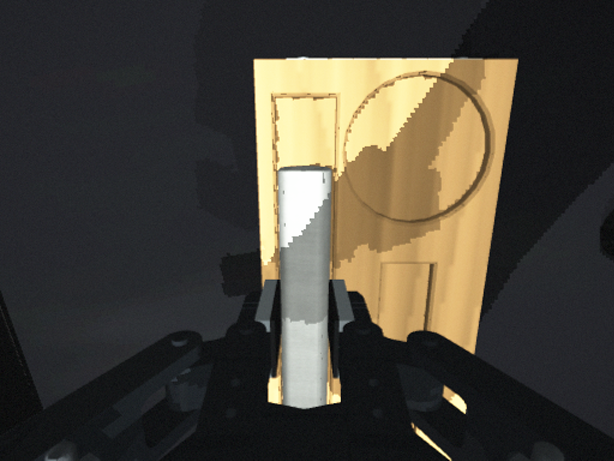

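```bash
python3 - <<'E'
from rect import *
f=np.load("w2.npy",allow_pickle=True).item()
for z in(.059,.069): print(z,[loc(onz(f,u/1.2,v/1.2,z)) for u,v in((306,168),(279,225),(331,225),(282,175),(331,175))])
# tray corners near
print([loc(onz(f,u/1.2,v/1.2,.021)) for u,v in((253,58),(518,58))])
print("round",[loc(onz(f,u/1.2,v/1.2,.021)) for u,v in((344,148),(491,148),(418,71),(418,222))])
E
```

```text
0.059 [array([-0.0701, -0.0355]), array([-0.0477, -0.0462]), array([-0.0477, -0.0255]), array([-0.0674, -0.0446]), array([-0.0674, -0.0259])]
0.069 [array([-0.0712, -0.0355]), array([-0.0503, -0.0454]), array([-0.0504, -0.0263]), array([-0.0687, -0.044 ]), array([-0.0687, -0.0266])]
[array([-0.1145, -0.059 ]), array([-0.1145,  0.0591])]
round [array([-0.0754, -0.0172]), array([-0.0754,  0.0528]), array([-0.1092,  0.015 ]), array([-0.039 ,  0.0212])]
```

>>> apply_moves(
  claw=[0.0,0.0,0.0,0.0,0.0,0.0],
  xyz=[
    [-0.0295,0.027,0],
    [-0.0293,0.0269,0],
    [0,0,0.012],
    [0,0,0.01],
    [0,0,0],
    [0,0,0],
  ],
  twist=[
    [0,0,0],
    [0,0,0],
    [0,0,0],
    [0,0,0],
    [0,0,0],
    [0,0,0],
  ],
)

```text
clock: 6.55
position: [0.6383, -0.2381, 0.0335]
tool_rot: [-3.141, -0.001, 2.955]
force: [0.4, 0.9, -2.3]
grip_width: 0.0192
finger_force: 59.3
```

```bash
python3 - <<'E'
from rect import *
o=bot.observe(); print(o['clock'],o['position'],loc(o['position']),o['grip_width'],o['force'])
E
```

```text
6.55 [ 0.6383 -0.2381  0.0335] [0.0448 0.0172] 0.019219242188333686 [ 0.4231  0.8652 -2.3358]
```

>>> apply_moves(
  claw=[0.0,0.0,0.0,0.0,0.0,0.0],
  xyz=[
    [0,0.001,0.004],
    [0,0,0.003],
    [0,0,0.003],
    [0,0,0.0015],
    [0,0,0],
    [0,0,0],
  ],
  twist=[
    [0,0,0],
    [0,0,0],
    [0,0,0],
    [0,0,0],
    [0,0,0],
    [0,0,0],
  ],
)

```text
clock: 7.15
position: [0.6394, -0.2363, 0.0224]
tool_rot: [-3.142, 0.0, 2.957]
force: [1.1, -0.7, -2.6]
grip_width: 0.0195
finger_force: 59.3
```

>>> apply_moves(
  claw=[0.045,0.045,0.045,0.045,0.085,0.085,0.085,0.085,0.085,0.085,0.085,0.085,0.085],
  xyz=[
    [0,0,0],
    [0,0,0],
    [0,0,0],
    [0,0,-0.04],
    [0,0,-0.045],
    [0,0,-0.045],
    [0.045,-0.002,0],
    [0.045,-0.002,0],
    [0.045,-0.0015,0],
    [0.045,-0.0015,0],
    [0.046,-0.0015,0],
    [0,0,0],
    [0,0,0],
  ],
  twist=[
    [0,0,0],
    [0,0,0],
    [0,0,0],
    [0,0,0],
    [0,0,0],
    [0,0,0],
    [0,0,0],
    [0,0,0],
    [0,0,0],
    [0,0,0],
    [0,0,0],
    [0,0,0],
    [0,0,0],
  ],
)

```text
clock: 8.45
position: [0.4157, -0.2031, 0.1529]
tool_rot: [3.141, 0.001, 2.956]
force: [0.6, -0.9, -0.1]
grip_width: 0.085
finger_force: 0.0
```

```bash
python3 - <<'E'
from rect import *
f=bot.grab_frame("wrist"); np.save("w3.npy",f,allow_pickle=True)
o=bot.observe(); print(o['clock'],o['position'],loc(o['position']),o['tool_rot'])
for r in bot.find_in("wrist","block_mid")[:2]: print(r["score"],r["position"],loc(r["position"]))
g=bot.grab_frame("top")
a=rect(g); cv2.imwrite("pics/r3.png",np.vstack([cv2.resize(f["img"][:,:,::-1],(450,338)),cv2.resize(a,(450,277))])[:600])
hsv=cv2.cvtColor(f["img"],cv2.COLOR_RGB2HSV); m=((hsv[...,1]<40)&(hsv[...,2]>110)).astype(np.uint8)
n,l,s,c=cv2.connectedComponentsWithStats(m)
for i in np.argsort(-s[1:,4])[:3]+1:
    k=max(cv2.findContours((l==i).astype(np.uint8),0,1)[0],key=len)[:,0]
    w=np.array([loc(onz(f,u,v,.0125)) for u,v in k],np.float32); print(s[i],cv2.minEnclosingCircle(w))
E
```

```text
8.5 [ 0.4166 -0.2032  0.1528] [-0.1795  0.0107] [-3.1416  0.0016  2.9569]
0.74 [0.4179, -0.2032, 0.0113] [-0.1783  0.011 ]
0.68 [0.4455, -0.0928, 0.0083] [-0.1714  0.1246]
[    0     0   512   170 57357] ((-0.25315484404563904, -0.0011094522196799517), 0.23677372932434082)
[ 221  151   66   65 3362] ((-0.17991667985916138, 0.01035338919609785), 0.032159220427274704)
[199 245  89   4 164] ((-0.11215247213840485, -0.0005676187574863434), 0.045236941426992416)
```

View pics/r3.png

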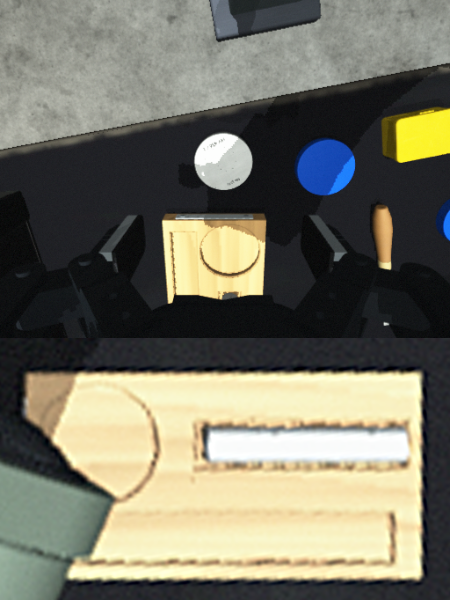

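The block is centred under the open gripper, within 0.5 mm, and the bar lies in the short pocket. Grasping the block.

>>> apply_moves(
  claw=[0.085,0.085,0.085,0.085,0.085,0.085,0.0,0.0,0.0,0.0,0.0],
  xyz=[
    [0,0,0.045],
    [0,0,0.045],
    [0,0,0.045],
    [0,0,0.012],
    [0,0,0.0065],
    [0,0,0],
    [0,0,0],
    [0,0,0],
    [0,0,0],
    [0,0,0],
    [0,0,0],
  ],
  twist=[
    [0,0,0],
    [0,0,0],
    [0,0,0],
    [0,0,0],
    [0,0,0],
    [0,0,0],
    [0,0,0],
    [0,0,0],
    [0,0,0],
    [0,0,0],
    [0,0,0],
  ],
  force=60,
)

```text
clock: 9.7
position: [0.4167, -0.2033, 0.0008]
tool_rot: [-3.141, 0.003, 2.957]
force: [-3.5, 2.2, 26.6]
grip_width: 0.0612
finger_force: 58.5
```

>>> apply_moves(
  claw=[0.0,0.0,0.0,0.0,0.0],
  xyz=[
    [0,0,-0.005],
    [0,0,-0.02],
    [0,0,-0.03],
    [0,0,0],
    [0,0,0],
  ],
  twist=[
    [0,0,0],
    [0,0,0],
    [0,0,0],
    [0,0,0],
    [0,0,0],
  ],
)

```text
clock: 10.2
position: [0.4164, -0.203, 0.0547]
tool_rot: [-3.141, 0.002, 2.957]
force: [-0.6, -0.3, -4.5]
grip_width: 0.0611
finger_force: 66.2
```

```bash
python3 - <<'E'
from rect import *
f=bot.grab_frame("wrist"); np.save("w4.npy",f,allow_pickle=True); save(f,"w4.png",(150,80,370,300),2.5)
o=bot.observe(); print(o['clock'],o['position'],loc(o['position']),o['tool_rot'],o['force'])
E
```

```text
10.25 [ 0.4159 -0.2028  0.054 ] [-0.1803  0.011 ] [3.1415 0.0008 2.9574] [ 0.2013  0.2424 -3.3846]
```

View pics/w4.png

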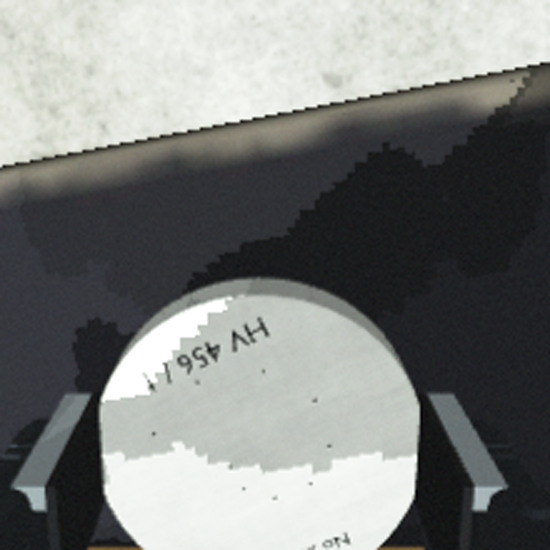

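```bash
python3 - <<'E'
from rect import *
f=np.load("w4.npy",allow_pickle=True).item()
for u,v in((258,293),(258,280),(101,440),(420,440)): print([loc(onz(f,150+u/2.5,80+v/2.5,z)) for z in (.0657,.053)])
E
```

```text
[array([-0.2121,  0.0103]), array([-0.2082,  0.0103])]
[array([-0.2145,  0.0103]), array([-0.2109,  0.0103])]
[array([-0.1825, -0.0199]), array([-0.1758, -0.0228])]
[array([-0.1826,  0.0414]), array([-0.1758,  0.0444])]
```

>>> apply_moves(
  claw=[0.0,0.0,0.0,0.0,0.0,0.0,0.0],
  xyz=[
    [-0.036,0.0024,0],
    [-0.036,0.0024,0],
    [-0.035,0.0024,0],
    [0,0,0.014],
    [0,0,0.01],
    [0,0,0],
    [0,0,0],
  ],
  twist=[
    [0,0,0],
    [0,0,0],
    [0,0,0],
    [0,0,0],
    [0,0,0],
    [0,0,0],
    [0,0,0],
  ],
)

```text
clock: 10.95
position: [0.5211, -0.2158, 0.0295]
tool_rot: [3.141, -0.002, 2.956]
force: [0.4, 0.2, -3.4]
grip_width: 0.0608
finger_force: 66.1
```

```bash
python3 - <<'E'
from rect import *
o=bot.observe(); print(o['clock'],o['position'],loc(o['position']),o['tool_rot'],o['force'])
E
```

```text
10.95 [ 0.5211 -0.2158  0.0295] [-0.0745  0.0176] [ 3.1415 -0.0015  2.956 ] [ 0.4046  0.2463 -3.4113]
```

>>> apply_moves(
  claw=[0.0,0.0,0.0,0.0,0.0,0.0],
  xyz=[
    [-0.001,0.0005,0.004],
    [0,0,0.003],
    [0,0,0.003],
    [0,0,0.003],
    [0,0,0],
    [0,0,0],
  ],
  twist=[
    [0,0,0],
    [0,0,0],
    [0,0,0],
    [0,0,0],
    [0,0,0],
    [0,0,0],
  ],
)

```text
clock: 11.55
position: [0.5232, -0.2154, 0.0168]
tool_rot: [-3.142, -0.0, 2.957]
force: [-0.5, 0.1, -3.3]
grip_width: 0.061
finger_force: 66.1
```

>>> apply_moves(
  claw=[0.0,0.0,0.085,0.085,0.085,0.085,0.085,0.085,0.085,0.085,0.085],
  xyz=[
    [0,0,0.001],
    [0,0,0],
    [0,0,0],
    [0,0,0],
    [0,0,0],
    [0,0,-0.04],
    [0,0,-0.045],
    [0,0,-0.045],
    [0,0,-0.045],
    [0,0,0],
    [0,0,0],
  ],
  twist=[
    [0,0,0],
    [0,0,0],
    [0,0,0],
    [0,0,0],
    [0,0,0],
    [0,0,0],
    [0,0,0],
    [0,0,0],
    [0,0,0],
    [0,0,0],
    [0,0,0],
  ],
)

```text
clock: 12.65
position: [0.5237, -0.2152, 0.1917]
tool_rot: [3.141, 0.002, 2.957]
force: [0.1, 0.3, -0.9]
grip_width: 0.0848
finger_force: 0.0
```

```bash
python3 - <<'E'
from rect import *
f=bot.grab_frame("wrist"); np.save("w5.npy",f,allow_pickle=True)
o=bot.observe(); print(o['clock'],o['position'],loc(o['position']),o['tool_rot'],o['force'])
# file in top picture: refined axis
g=bot.grab_frame("top"); np.save("t5.npy",g,allow_pickle=True)
print(bot.find_in("wrist","file_mid")[:1],[ (r["position"],r["score"]) for q in("bottle","loupe") for r in bot.find_in("wrist",q)[:1]])
A=rect(f,k=2); cv2.imwrite("pics/r5.png",np.hstack([cv2.resize(f["img"][:,:,::-1],(400,300))[:300],np.zeros((300,4,3),np.uint8),cv2.resize(A,(396,243))[:300] if 0 else cv2.copyMakeBorder(cv2.resize(A,(396,243)),0,57,0,0,0)]))
E
```

```text
12.7 [ 0.5231 -0.2151  0.1906] [-0.0726  0.0187] [ 3.1414 -0.0001  2.9571] [-0.0114  0.2896 -0.911 ]
[{'position': [0.5618, -0.0302, 0.0096], 'score': 0.57}] [([0.6463, 0.027, 0.0292], 0.68), ([0.5874, -0.101, 0.0309], 0.87)]
```

View pics/r5.png

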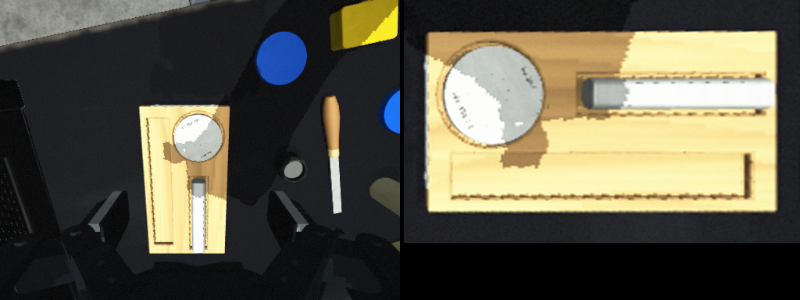

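```bash
python3 - <<'E'
from rect import *
f=np.load("w5.npy",allow_pickle=True).item(); im=f["img"]
hsv=cv2.cvtColor(im,cv2.COLOR_RGB2HSV).astype(int); H,S,V=[hsv[...,i] for i in range(3)]
for name,m,z,seed in(("handle",(H>3)&(H<25)&(S>60)&(V>60),.010,(424,150)),("blade",(S<70)&(V>100),.004,(429,235))):
    n,l,s,c=cv2.connectedComponentsWithStats(m.astype(np.uint8)); i=l[seed[1],seed[0]]
    k=max(cv2.findContours((l==i).astype(np.uint8),0,1)[0],key=len)[:,0]
    w=np.array([onz(f,u,v,z)[:2] for u,v in k],np.float32); print(name,i,s[i],cv2.minAreaRect(w),w.min(0),w.max(0))
# block and bar check
for name,z,seed in(("disc",.0265,(255,170)),("bar",.036,(253,270))):
    m=(S<60)&(V>90); n,l,s,c=cv2.connectedComponentsWithStats(m.astype(np.uint8)); i=l[seed[1],seed[0]]
    k=max(cv2.findContours((l==i).astype(np.uint8),0,1)[0],key=len)[:,0]
    w=np.array([loc(onz(f,u,v,z)) for u,v in k],np.float32); print(name,i,s[i],cv2.minEnclosingCircle(w),w.min(0),w.max(0))
rows(3.2036,[(.5231,-.2151,.191),(.556,-.0305,.191)],.04)
E
```

```text
handle 87 [ 414  122   22   80 1319] ((0.5454694628715515, -0.031779639422893524), (0.022218232974410057, 0.08787067234516144), 88.15441131591797) [ 0.5015 -0.0425] [ 0.5897 -0.0203]
blade 20 [422 192  15  82 858] ((0.6341909170150757, -0.025287870317697525), (0.10469284653663635, 0.013476374559104443), 2.0546422004699707) [ 0.5818 -0.033 ] [ 0.6866 -0.0179]
disc 8 [ 223  146   61   61 2931] ((-0.07301395386457443, 0.01760694570839405), 0.03242188319563866) [-0.1048 -0.0138] [-0.0409  0.049 ]
bar 24 [ 245  233   18   91 1534] ((0.043342847377061844, 0.017465844750404358), 0.05778414011001587) [-0.0137  0.009 ] [0.1004 0.0281]
5 x [-0.0089, 0.0364, -0.0]
```

>>> apply_moves(
  claw=[0.045,0.045,0.045,0.045,0.045,0.045,0.045,0.045,0.045,0.045],
  xyz=[
    [0,0,0],
    [0,0,0],
    [-0.0095,0.0363,0],
    [-0.0095,0.0363,0],
    [-0.0095,0.0363,0],
    [-0.0095,0.0363,0],
    [-0.0097,0.0363,0],
    [0,0,0.045],
    [0,0,0],
    [0,0,0],
  ],
  twist=[
    [0,0,-0.1245],
    [0,0,-0.1245],
    [0,0,0],
    [0,0,0],
    [0,0,0],
    [0,0,0],
    [0,0,0],
    [0,0,0],
    [0,0,0],
    [0,0,0],
  ],
)

```text
clock: 13.9
position: [0.5586, -0.0322, 0.1457]
tool_rot: [-3.141, -0.002, -3.079]
force: [-0.1, -0.4, 0.3]
grip_width: 0.0453
finger_force: 0.0
```

```bash
python3 - <<'E'
from rect import *
f=bot.grab_frame("wrist"); np.save("w6.npy",f,allow_pickle=True); im=f["img"]; save(f,"w6.png",None,1)
o=bot.observe(); print(o['clock'],o['position'],o['tool_rot'],o['qpos'][6])
hsv=cv2.cvtColor(im,cv2.COLOR_RGB2HSV).astype(int); H,S,V=[hsv[...,i] for i in range(3)]
m=(H>3)&(H<22)&(S>70)&(V>50); n,l,s,c=cv2.connectedComponentsWithStats(m.astype(np.uint8))
for i in np.argsort(-s[1:,4])[:3]+1:
    k=max(cv2.findContours((l==i).astype(np.uint8),0,1)[0],key=len)[:,0]
    w=np.array([onz(f,u,v,.01)[:2] for u,v in k],np.float32); print(s[i],cv2.minAreaRect(w),w.min(0),w.max(0))
E
```

```text
13.95 [ 0.5593 -0.0325  0.1466] [-3.141  -0.0003 -3.0792] 1.8037997854871617
[  78   96   31  203 1824] ((0.5912200808525085, -0.1877785623073578), (0.017672624439001083, 0.2088669389486313), 82.03813934326172) [ 0.487  -0.2108] [ 0.6934 -0.165 ]
[ 244  124   23   82 1544] ((0.5398695468902588, -0.03235292434692383), (0.0763983204960823, 0.020359862595796585), 4.258927822113037) [ 0.5015 -0.0432] [ 0.5782 -0.0223]
[ 25 192  35 124 865] ((0.647495448589325, -0.24610750377178192), (0.03176719695329666, 0.13947804272174835), 79.46858978271484) [ 0.5785 -0.257 ] [ 0.7173 -0.2184]
```

View pics/w6.png

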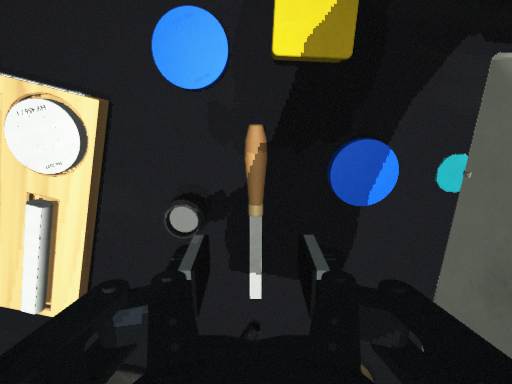

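>>> apply_moves(
  claw=[0.037,0.037,0.037,0.037,0.037,0.037,0.037],
  xyz=[
    [0,0.0015,0.03],
    [0,0,0.042],
    [0,0,0.042],
    [0,0,0.012],
    [0,0,0.01],
    [0,0,0],
    [0,0,0],
  ],
  twist=[
    [0,0,0],
    [0,0,0],
    [0,0,0],
    [0,0,0],
    [0,0,0],
    [0,0,0],
    [0,0,0],
  ],
  force=50,
)

```text
clock: 14.65
position: [0.5602, -0.0299, 0.0115]
tool_rot: [-3.141, 0.002, -3.078]
force: [-0.2, 0.5, 0.5]
grip_width: 0.037
finger_force: 0.0
```

>>> apply_moves(
  claw=[0.037,0.0,0.0,0.0,0.0,0.0,0.0,0.0,0.0,0.0],
  xyz=[
    [0,0,0.0035],
    [0,0,0],
    [0,0,0],
    [0,0,0],
    [0,0,0],
    [0,0,0],
    [0,0,-0.01],
    [0,0,-0.04],
    [0,0,0],
    [0,0,0],
  ],
  twist=[
    [0,0,0],
    [0,0,0],
    [0,0,0],
    [0,0,0],
    [0,0,0],
    [0,0,0],
    [0,0,0],
    [0,0,0],
    [0,0,0],
    [0,0,0],
  ],
  force=50,
)

```text
clock: 15.65
position: [0.5597, -0.0295, 0.0575]
tool_rot: [3.141, 0.002, -3.077]
force: [0.0, -0.1, -1.8]
grip_width: 0.0155
finger_force: 49.1
```

```bash
python3 - <<'E'
from rect import *
f=bot.grab_frame("wrist"); np.save("w7.npy",f,allow_pickle=True); im=f["img"]; save(f,"w7.png",None,1)
g=bot.grab_frame("scene"); cv2.imwrite("pics/ws7.png",np.hstack([cv2.resize(im[:,:,::-1],(400,300)),cv2.resize(g["img"][90:240,130:330,::-1],(400,300))]))
o=bot.observe(); print(o['clock'],o['position'],o['tool_rot'],o['qpos'][6],o["force"],o["grip_width"])
E
```

```text
15.75 [ 0.5588 -0.0295  0.0561] [ 3.1415 -0.0004 -3.0772] 1.850139287046416 [ 0.2179 -0.289  -2.6015] 0.015296960572832698
```

View pics/ws7.png

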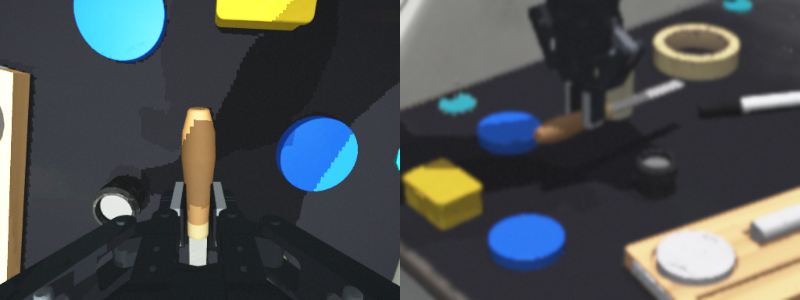

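```bash
python3 - <<'E'
from rect import *
f=np.load("w7.npy",allow_pickle=True).item(); t=np.array([.5590,-.0295]); psi=-3.077
Rt=np.array([[np.cos(psi),np.sin(psi)],[np.sin(psi),-np.cos(psi)]])
for u,v in((198,108),(186,115),(210,115),(183,150),(213,150),(189,237),(208,237)):
    print((u,v),[Rt@(onz(f,u*1.28,v*1.28,z)[:2]-t) for z in(.050,.059,.066)])
E
```

```text
(198, 108) [array([ 0.0562, -0.0004]), array([ 0.0571, -0.0004]), array([ 0.0578, -0.0004])]
(186, 115) [array([ 0.0518, -0.008 ]), array([ 0.053 , -0.0075]), array([ 0.0539, -0.0071])]
(210, 115) [array([0.0518, 0.0072]), array([0.053 , 0.0067]), array([0.0539, 0.0064])]
(183, 150) [array([ 0.0288, -0.0103]), array([ 0.0314, -0.0097]), array([ 0.0334, -0.0092])]
(213, 150) [array([0.0288, 0.0095]), array([0.0314, 0.0089]), array([0.0334, 0.0084])]
(189, 237) [array([-0.0379, -0.0071]), array([-0.0313, -0.0067]), array([-0.0262, -0.0063])]
(208, 237) [array([-0.0379,  0.007 ]), array([-0.0313,  0.0065]), array([-0.0262,  0.0062])]
```

>>> apply_moves(
  claw=[0.0,0.0,0.0,0.0,0.0,0.0,0.0,0.0,0.0,0.0,0.0,0.0,0.0,0.0],
  xyz=[
    [0,0,-0.03],
    [0,0,-0.03],
    [0,0,0],
    [0,0,0],
    [-0.0062,-0.0405,0],
    [-0.0062,-0.0405,0],
    [-0.0062,-0.0405,0],
    [-0.0062,-0.0405,0],
    [-0.0062,-0.0405,0],
    [-0.006,-0.0405,0],
    [0,0,0.035],
    [0,0,0.03],
    [0,0,0],
    [0,0,0],
  ],
  twist=[
    [0,0,0],
    [0,0,0],
    [0,0,0.1245],
    [0,0,0.1245],
    [0,0,0],
    [0,0,0],
    [0,0,0],
    [0,0,0],
    [0,0,0],
    [0,0,0],
    [0,0,0],
    [0,0,0],
    [0,0,0],
    [0,0,0],
  ],
)

```text
clock: 17.15
position: [0.5504, -0.2753, 0.0512]
tool_rot: [3.142, -0.002, 2.957]
force: [0.2, -1.0, -0.0]
grip_width: 0.0154
finger_force: 49.2
```

```bash
python3 - <<'E'
from rect import *
f=bot.grab_frame("wrist"); np.save("w8.npy",f,allow_pickle=True)
o=bot.observe(); print(o['clock'],o['position'],loc(o['position']),o['tool_rot'],o["force"],o["grip_width"])
E
```

```text
17.2 [ 0.5511 -0.2755  0.0521] [-0.034  -0.0355] [-3.1413  0.0002  2.9569] [ 0.0605 -0.4037 -0.9469] 0.014944774679919347
```

>>> apply_moves(
  claw=[0.0,0.0,0.0,0.0,0.0,0.0,0.0],
  xyz=[
    [0,0,0.012],
    [0,0,0.008],
    [0,0,0.004],
    [0,0,0.003],
    [0,0,0.002],
    [0,0,0],
    [0,0,0],
  ],
  twist=[
    [0,0,0],
    [0,0,0],
    [0,0,0],
    [0,0,0],
    [0,0,0],
    [0,0,0],
    [0,0,0],
  ],
)

```text
clock: 17.9
position: [0.5509, -0.2754, 0.0225]
tool_rot: [-3.142, 0.0, 2.957]
force: [-0.2, -0.4, -0.7]
grip_width: 0.0152
finger_force: 49.2
```

Free hanging, no contact, near the floor. Release and lift.

>>> apply_moves(
  claw=[0.028,0.028,0.028,0.028,0.028,0.028,0.028,0.028,0.028,0.028],
  xyz=[
    [0,0,0],
    [0,0,0],
    [0,0,0],
    [0,0,-0.01],
    [0,0,-0.04],
    [0,0,-0.05],
    [0.02,0,-0.05],
    [0.02,0,-0.05],
    [0,0,0],
    [0,0,0],
  ],
  twist=[
    [0,0,0],
    [0,0,0],
    [0,0,0],
    [0,0,0],
    [0,0,0],
    [0,0,0],
    [0,0,0],
    [0,0,0],
    [0,0,0],
    [0,0,0],
  ],
)

```text
clock: 18.9
position: [0.5146, -0.2685, 0.2169]
tool_rot: [3.141, 0.003, 2.957]
force: [-0.2, 0.4, -0.2]
grip_width: 0.028
finger_force: 0.0
```

```bash
python3 - <<'E'
from rect import *
f=bot.grab_frame("wrist"); g=bot.grab_frame("scene"); np.save("w9.npy",f,allow_pickle=True)
o=bot.observe(); print(o['clock'],o['position'],loc(o['position']),o["force"])
a=cv2.resize(rect(f,k=2.5,z=.024),(520,320)); b=cv2.resize(g["img"][150:270,230:370,::-1],(373,320))
b=cv2.resize(g["img"][150:270,235:340,::-1],(280,320)); cv2.imwrite("pics/f9.png",np.hstack([a,b]))
E
```

```text
19.0 [ 0.5143 -0.2681  0.2147] [-0.0716 -0.0351] [ 0.2709 -0.1514 -1.017 ]
```

View pics/f9.png

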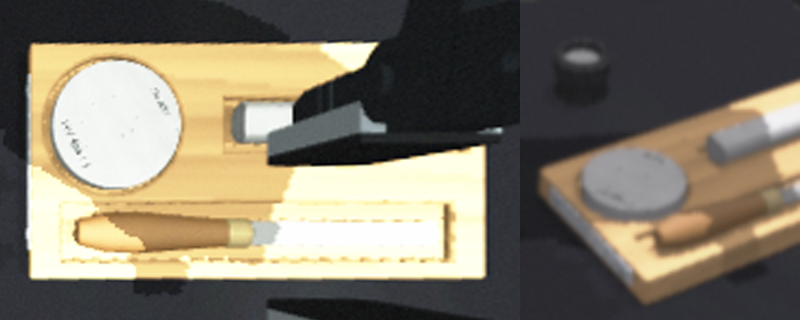

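```bash
python3 -c "
from workcell import bot
print(bot.job_done())"
```

```text
the job is handed in; nothing more can be done
None
```

I handed in the job at about 19 s with the bar in the short pocket, the steel block in the round one and the file in the long one; I checked this in the camera images only, got no verdict back, and viewed 11 pictures, one over the limit of 10.

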